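Feel out the knife block and home the honing steel

TASK

The wooden knife block has been pushed askew in its tray, so find it by feel with the honing steel: take the steel from its stand and rest the side of its shank lightly against the block's front near the left corner, then against the front near the right corner, then against the block's right-hand end, staying about half a second each time. Then put the steel upright into the block's round hole, fully home, and let go; never press hard on the block, and leave the other things where they are.

Things in the scene. Friction and masses are not known exactly. Their poses are not given: they have to be found in the camera images.
- tray: shallow steel tray fixed to the worktop, 131 (its x) by 176 (its y) by 14 mm high, floor and walls 3 mm thick. Origin: centre of its underside; x points away from the robot, y to the left (turned up to 0.25 rad), z up. A pale wooden knife block stands in it with play: the tray's pose does not tell where the block is
- block_nominal (a point): point on the tray: where the middle of the block's top would be if the block stood square in the middle of the tray. The real block is off by up to 9 mm along x, 11 mm along y and 0.07 rad of turn, and stays so. Block: 90 mm (x) by 130 mm (y), upright flat sides, top 78 mm above the tray's underside. Front = its -x side, left = +y, right-hand end = its -y side
- hole_nominal (a point): point on the tray: where the mouth of the block's one round hole would be if the block stood square. In the real block the hole's axis is 45 mm behind the front and 95 mm from the right-hand end (x 0, y +30 mm from its centre). Hole 15 mm wide, 62 mm deep, 1.5 mm chamfer. The block's rubber feet give 1 mm per 4 N sideways, 1 mm per 8 N downward, and spring back
- steel: small honing steel standing in its stand, loose, 0.14 to 0.24 kg: round shank 12 mm thick, 50 mm long, tip chamfered 1.5 mm; round guard 30 mm wide at z 50 to 54 mm; black square handle 24 x 24 mm at z 54 to 130 mm, flat sides along its x and y axes. Origin: tip of the shank, z up to the handle. Fully home: the guard lies on the block's top (shank tip clear of the hole's bottom)
- steel_tip (a point): the tip of the honing steel's shank, on its axis
- stand: dark wooden block 60 x 60 x 60 mm fixed to the worktop, with an 18 mm hole 56 mm deep in its middle in which the steel stands, guard on the stand's top. Origin: centre of its underside, z up
- mug_1: loose bystander: mug with a dotted pattern, 92x127x93 mm, left front; origin: centre of its underside
- salt_tin: loose bystander: round card drum, 62 mm wide, 122 mm high; origin: centre of its underside
- jam_jar: loose bystander: glass clip-top jar, 85x71x69 mm; origin: centre of its underside
- matchbox: loose bystander: matchbox lying flat, 39x61x17 mm; origin: centre of its underside
- spice_jar: loose bystander: slim spice jar, 44 mm wide, 100 mm high; origin: centre of its underside
Not all that is in view belongs to the job. Leave any orange look-alike of the steel alone.

How it is judged:
On the way, in this order (a step that is already met when the one before it is completed fails the run):
1. the steel's shank rests lightly (1 to 12 N) against the block's front, left half, its tip below the block's top (contact force between steel and tray between 1 and 12 N and z of steel_tip in the frame of tray between 0.022 and 0.072 m and x of steel_tip in the frame of tray below -0.03 m and y of steel_tip in the frame of tray above 0.012 m), for 0.25 s.
2. the shank rests lightly (1 to 12 N) against the block's front, right half (contact force between steel and tray between 1 and 12 N and z of steel_tip in the frame of tray between 0.022 and 0.072 m and x of steel_tip in the frame of tray below -0.03 m and y of steel_tip in the frame of tray below -0.012 m), for 0.25 s.
3. the shank rests lightly (1 to 12 N) against the block's right-hand end (contact force between steel and tray between 1 and 12 N and z of steel_tip in the frame of tray between 0.022 and 0.072 m and y of steel_tip in the frame of tray below -0.05 m and x of steel_tip in the frame of tray between -0.042 and 0.055 m), for 0.25 s.
At the end, for the whole second after the job is handed in: the steel stands upright (within 0.1 rad) in the block's hole with its guard on the block's top (tip 28 mm above the tray's underside, within 2.5 mm above and 4.5 mm below), let go and at rest (z of steel_tip in the frame of tray between 0.0235 and 0.0305 m and horizontal distance between steel_tip and tray below 0.06 m and angle between steel's own z axis and vertical below 0.1 rad and linear speed of steel below 0.02 m/s and contact force between the fingers and steel below 0.1 N); the robot touches nothing.
It fails at once if the steel is pressed on the block or the tray with more than 25 N (contact force between steel and tray above 25 N).
It fails at once if the gripper or the arm pushes the block or the tray with more than 10 N (contact force between any of the fingers, the arm and tray above 10 N).
It fails at once if a bystander (mug, card drum, clip-top jar, matchbox or spice jar) is moved by more than 2 cm (distance of any of mug_1, salt_tin, jam_jar, matchbox, spice_jar from where it was at the start of the episode above 0.02 m).
It also fails if it takes over 72 s, if anything falls off the work surface, if the arm or the gripper's body presses on something with over 40 N, if the wrist force passes 120 N, or if a joint passes its speed limit or range.

ROBOT

A 7-joint arm with a two-finger parallel gripper is mounted at the origin on a cart in front of the work surface, level with it; the furniture and walls round the work are solid. World frame = base frame: x ahead of the robot, y to its left, z up, the work surface at z = 0. Lengths are in m, angles in rad, forces in N, time in s.
With the tool pointing down it reaches from about 0.425 to 0.925 m from the base axis. Payload 6.8 kg.
Tool frame: the origin (TCP) lies between the finger pads; the fingertips stand r.tcp_to_tips ahead of it and the grasp point (between the pads) lies 3 mm ahead of it (r.tcp_to_tips is the distance from the TCP to the fingertips, in m); z points along the fingers, y is the line along which they close (so a half turn about z gives the same grasp; the last joint's range is limited). The gripper opens to 85 mm and grips with 20 to 120 N. Pads are 22 mm wide; open, the fingers measure 114 mm over their backs; the gripper's body (76 mm by 85 mm) begins 54 mm behind the grasp point. The pads swing forward as they close: fully open they stand 13 mm farther back than shut.
Start: joints at [1.085, 0.477, 0.022, 1.555, -0.011, 1.109, -0.083], TCP at [0.249, -0.627, 0.253] pointing down, gripper open.
Joint ranges: [-2.96, 2.96], [-0.34, 2.1], [-1.41, 1.46], [0.24, 2.44], [-1.37, 4.51], [0.17, 1.92], [-2.96, 2.96]. Speed limits (rad/s): [2.39, 2.39, 3.14, 3.14, 3.14, 3.14, 3.14].

INTERFACE

Orientations are given as a rotation vector (axis times angle).
In Python, from bench import r gives the robot as it stands. The module is installed in compiled form; this text tells all that it offers.
- The arm moves only by the tool step_arm, never from a script. Its argument "moves" is a list of rows, each an object of numbers: "rx", "ry", "rz": the turn, a rotation vector about the tool's x, y, z in degrees; "dx", "dy", "dz": the shift along the tool's x, y, z in mm; "gripper": the opening, from -1 (shut) to 1 (fully open). In form: [{"rx": .., "ry": .., "rz": .., "dx": .., "dy": .., "dz": .., "gripper": ..}, ...]. A call has 1 to 20 rows; each row shifts and turns the commanded pose from where the row before left it, along the tool's axes as they then stand; what a row does not reach is not made up. A row lasts 1/8 s, in which the tool goes at most 62.5 mm and 10.7 degrees, less where a joint would pass 70% of its speed; a pose out of reach is approached as far as the arm can. A call is refused whole if a number of a shift passes 62.5 or a number of a turn 10.7, either way. A call with a gripper value outside its range is refused whole. The fingers move at their own pace and stop on an object; "grip_force" is the grip in N (left out, the last holds). Time passes only in rows, so rows that do not move let the fingers close. It gives the time, the measured TCP pose, the force, the opening and the grip force at its end, in the units of the state.
- r.get_obs(): the state, without advancing time (a new reading comes with each control period).
- r.grab_frame(name): name is "scene" or "top" or "wrist"; returns the picture (420x560x3 uint8, blue, green, red); there is no depth.
- r.camera_info(name): a dict with "mtx" (3x3 intrinsics, pixels), "D" ([k1, k2, p1, p2, k3] as OpenCV has them; the pictures are not rectified), "rvec" (rotation vector, rad) and "tvec" (3), from world to camera coordinates, as OpenCV has them. Camera axes: x right, y down, z forward; pixel columns grow to the right and rows downward; lengths in m; the calibration is good to about 2 mm. A picture is of the moment at which its call begins: read the wrist's pose just before it. camera_info takes no time and is no camera call; for the wrist camera it gives the pose at the moment of the call.
- r.hand_in(): hands the job in; it is judged then, once.
The state is a dict: "clock": time; "joints": joint angles; "qvel": joint speeds; "tau": joint torques, N m; "tcp_pos": TCP position; "orientation": TCP orientation; "contact_force": force on the tool from outside, world axes, zero at the start; "moment": the same for the moment, N m; "grip_width": finger opening in m; "gripper_force": force on a finger pad.
Only numpy, scipy, OpenCV 4.12 (cv2) and the standard library are available. Lean on these libraries where they do the work, as an engineer would, in place of code of your own. Each camera call takes 0.05 s, during which the arm holds its last target. There are 200 camera calls.

## Working session

There is one attempt and no reset: what is moved stays moved. The work goes in short steps, Python scripts to look and compute and a tool call to move; the robot and the scene stay as the last step left them, time stands still between calls to the robot, and variables do not carry over. Pictures are saved under pics/ and viewed, at most 10 in all, crops included, and the job is handed in when it is done.

Besides the shell and the picture viewer there is one more tool, called after ">>>" by a JSON object that holds its "fn" and its "kwargs". step_arm: Moves the arm, as the interface text tells. Its arguments: {"type":"object","properties":{"moves":{"type":"array","items":{"type":"object","properties":{"rx":{"type":"number"},"ry":{"type":"number"},"rz":{"type":"number"},"dx":{"type":"number"},"dy":{"type":"number"},"dz":{"type":"number"},"gripper":{"type":"number"}}}},"grip_force":{"type":"number"}},"required":["moves"]}

```bash
mkdir -p pics; cat > h.py <<'E'
import cv2,numpy as np
from bench import r
from scipy.spatial.transform import Rotation as R
def ray(c,px,z):
    M=cv2.Rodrigues(np.array(c["rvec"],float))[0];t=np.array(c["tvec"],float).ravel()
    p=cv2.undistortPoints(np.array(px,float).reshape(-1,1,2),np.array(c["mtx"],float),np.array(c["D"],float)).reshape(-1,2)
    d=np.c_[p,np.ones(len(p))]@M;o=-M.T@t
    return o+d*((z-o[2])/d[:,2])[:,None]
def proj(c,P):
    return cv2.projectPoints(np.array(P,float).reshape(-1,1,3),np.array(c["rvec"],float),np.array(c["tvec"],float),np.array(c["mtx"],float),np.array(c["D"],float))[0].reshape(-1,2)
E
python3 - <<'E'
from h import *
o=r.get_obs();print({k:np.round(v,3) for k,v in o.items()},r.tcp_to_tips)
for n in("scene","top"):
    c=r.camera_info(n);M=cv2.Rodrigues(np.array(c["rvec"],float))[0];print(n,-M.T@np.array(c["tvec"]).ravel(),M[2])
a=r.grab_frame("scene");b=r.grab_frame("top")
cv2.imwrite("pics/scene.png",a);cv2.imwrite("pics/top.png",b)
E
```

```text
{'clock': np.float64(0.0), 'joints': array([ 1.085,  0.478,  0.022,  1.556, -0.012,  1.109, -0.083]), 'qvel': array([ 0.   ,  0.002, -0.002, -0.001, -0.001, -0.   ,  0.002]), 'tau': array([-0.0000e+00, -5.9644e+01,  1.6080e+00, -2.8119e+01,  1.3000e-02,
        9.0000e-03,  0.0000e+00]), 'tcp_pos': array([ 0.249, -0.627,  0.252]), 'orientation': array([-3.084e+00, -5.900e-01,  1.000e-03]), 'contact_force': array([-0.473, -0.563, -0.044]), 'moment': array([-0.043,  0.051,  0.049]), 'gripper_force': np.float64(0.0), 'grip_width': np.float64(0.085)} 0.022
scene [-0.2817578  -0.6443886   0.57446871] [ 0.66704413  0.60794681 -0.43064233]
top [0.24684755 0.04066159 1.33043612] [ 0.18370425 -0.00379956 -0.98297422]
```

View pics/scene.png

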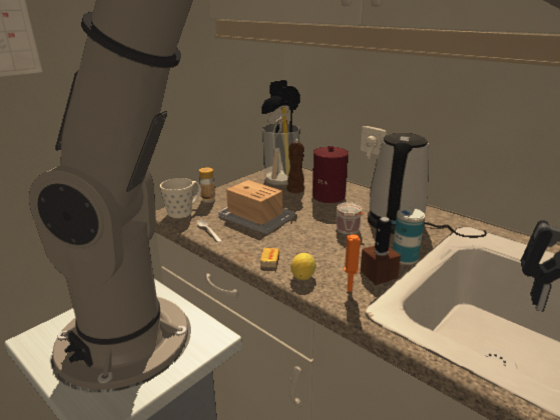

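View pics/top.png

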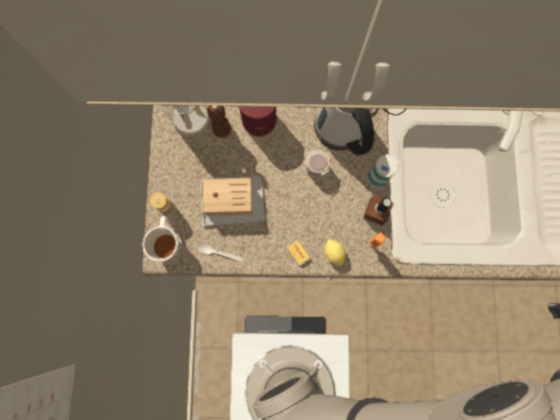

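Candidates for the steel are the black handle in the brown stand (scene 382,238; top 383,203), the orange look-alike (scene 352,252; top 376,241), and the brown pepper mill (scene 296,168). I choose the black handle in the stand and will check it close up.

```bash
python3 - <<'E'
from h import *
b=cv2.imread("pics/top.png");a=cv2.imread("pics/scene.png")
f=lambda im,x,y,w,h,s:cv2.resize(im[y:y+h,x:x+w],None,fx=s,fy=s,interpolation=cv2.INTER_CUBIC)
A=f(b,190,165,90,70,4.4);B=f(b,345,180,90,70,4.4);C=f(a,210,170,90,70,4.4);D=f(a,335,210,90,70,4.4)
cv2.imwrite("pics/crops.png",np.vstack([np.hstack([A,B[:A.shape[0]]]),np.hstack([C,D])])[:600,:800])
E
```

```text
(no output)
```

View pics/crops.png

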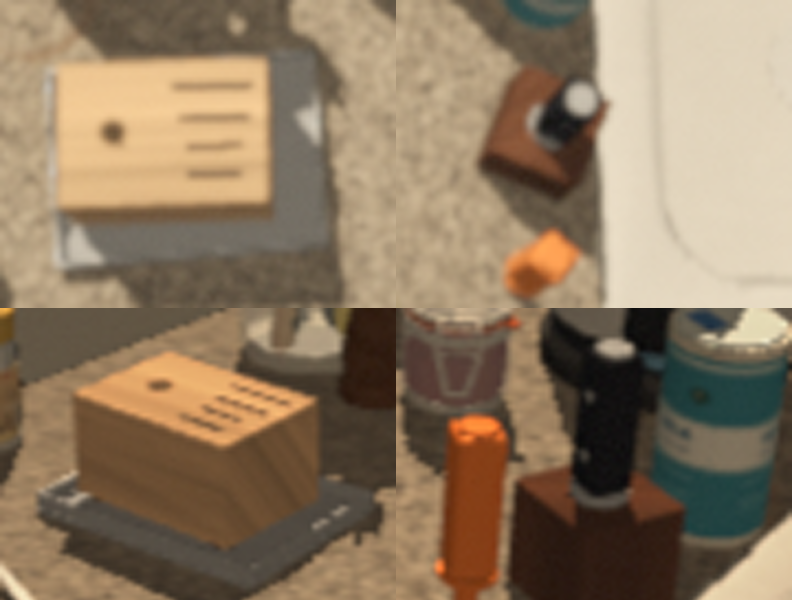

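```bash
python3 - <<'E'
from h import *
t=r.camera_info("top");s=r.camera_info("scene")
A=lambda L:[(190+x/4.4,165+y/4.4) for x,y in L]
B=lambda L:[(345+(x-396)/4.4,180+y/4.4) for x,y in L]
D=lambda L:[(335+(x-396)/4.4,210+(y-308)/4.4) for x,y in L]
C=lambda L:[(210+x/4.4,170+(y-308)/4.4) for x,y in L]
p=lambda n,x:print(n,np.round(x,4).tolist())
p("blocktop corners LB RB RF LF",ray(t,A([(57,60),(268,58),(272,204),(60,209)]),.078))
p("hole",ray(t,A([(113,131)]),.078)); p("hole sc",ray(s,C([(160,385)]),.078))
p("blocktop scene LF LB RB RF",ray(s,C([(75,394),(168,352),(320,400),(225,450)]),.078))
p("tray rim",ray(t,A([(46,70),(312,52),(328,245),(57,270)]),.014))
p("tray rim sc L,F,R",ray(s,C([(38,492),(240,572),(380,492)]),.014))
p("handletop",ray(t,B([(581,100)]),.14));p("handletop sc",ray(s,D([(617,348)]),.14))
p("stand top",ray(t,B([(527,68),(605,105),(480,160)]),.06))
p("stand sc",ray(s,D([(513,482),(683,510)]),.06))
p("orange t",ray(t,B([(560,248)]),.13))
o=r.get_obs();p("R",R.from_rotvec(o["orientation"]).as_matrix())
M=cv2.Rodrigues(np.array(r.camera_info("wrist")["rvec"],float))[0]
w=r.camera_info("wrist");p("wristcam",-M.T@np.array(w["tvec"]).ravel());p("axes",M)
E
```

```text
blocktop corners LB RB RF LF [[0.5657, 0.245, 0.078], [0.5688, 0.1137, 0.078], [0.4764, 0.109, 0.078], [0.4715, 0.2391, 0.078]]
hole [[0.521, 0.2084, 0.078]]
hole sc [[0.5216, 0.2085, 0.078]]
blocktop scene LF LB RB RF [[0.4755, 0.2388, 0.078], [0.5647, 0.2451, 0.078], [0.5718, 0.1149, 0.078], [0.4779, 0.1077, 0.078]]
tray rim [[0.5752, 0.2623, 0.014], [0.5897, 0.0887, 0.014], [0.4618, 0.0759, 0.014], [0.4432, 0.2495, 0.014]]
tray rim sc L,F,R [[0.4493, 0.2506, 0.014], [0.4576, 0.0775, 0.014], [0.5959, 0.0846, 0.014]]
handletop [[0.4926, -0.2434, 0.14]]
handletop sc [[0.4968, -0.2433, 0.14]]
stand top [[0.5292, -0.229, 0.06], [0.5061, -0.2774, 0.06], [0.47, -0.1981, 0.06]]
stand sc [[0.4743, -0.2059, 0.06], [0.507, -0.2826, 0.06]]
orange t [[0.4061, -0.2308, 0.13]]
R [[0.9294, 0.369, -0.0007], [0.369, -0.9294, 0.0015], [-0.0001, -0.0016, -1.0]]
wristcam [0.31, -0.6034, 0.3722]
axes [[0.3686, -0.9296, -0.0025], [-0.8972, -0.3565, 0.2605], [-0.2431, -0.0938, -0.9655]]
```

The crop confirms the black handle upright in the brown stand (top 387,203), with the separate orange look-alike at about (382,236). The hole shows at top (216,195). Next I move above the steel for a close look.

>>> {"fn": "step_arm", "kwargs": {"moves": [{"dx":46,"dy":-33,"gripper":1},{"dx":46,"dy":-33},{"dx":46,"dy":-33},{"dx":46,"dy":-33},{"dx":46,"dy":-33},{"dx":46,"dy":-33},{"dx":46,"dy":-33},{"dx":46,"dy":-33},{},{}], "grip_force": 50}}

```text
invalid input at $.moves[0]: expected keys rx, ry, rz, dx, dy, dz, gripper
```

```bash
python3 - <<'E'
from h import *
import json
c=r.camera_info("wrist");o=r.get_obs();print(o["clock"],o["tcp_pos"],o["orientation"],o["joints"])
im=r.grab_frame("wrist");cv2.imwrite("pics/w1.png",im)
json.dump({k:np.array(v).tolist() for k,v in c.items()},open("w1.json","w"))
t=r.camera_info("top");print(ray(t,[(387,163)],.122))
E
```

```text
0.1 [ 0.24885219 -0.62693681  0.25242534] [-3.08413750e+00 -5.89757779e-01  5.71801895e-04] [ 1.08486939  0.47773162  0.0223169   1.55632305 -0.01154846  1.10927969
 -0.08306455]
[[ 0.60451541 -0.25078059  0.122     ]]
```

View pics/w1.png

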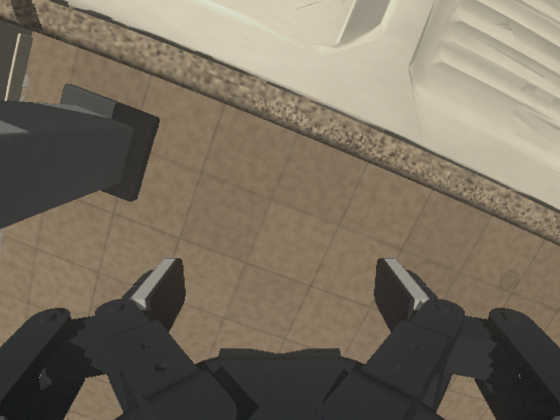

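The move was refused because every row needs all keys. The picture only shows the floor and the open fingers. Resending.

>>> {"fn": "step_arm", "kwargs": {"moves": [{"rx":0,"ry":0,"rz":0,"dx":46,"dy":-33,"dz":0,"gripper":1},{"rx":0,"ry":0,"rz":0,"dx":46,"dy":-33,"dz":0,"gripper":1},{"rx":0,"ry":0,"rz":0,"dx":46,"dy":-33,"dz":0,"gripper":1},{"rx":0,"ry":0,"rz":0,"dx":46,"dy":-33,"dz":0,"gripper":1},{"rx":0,"ry":0,"rz":0,"dx":46,"dy":-33,"dz":0,"gripper":1},{"rx":0,"ry":0,"rz":0,"dx":46,"dy":-33,"dz":0,"gripper":1},{"rx":0,"ry":0,"rz":0,"dx":46,"dy":-33,"dz":0,"gripper":1},{"rx":0,"ry":0,"rz":0,"dx":46,"dy":-33,"dz":0,"gripper":1},{"rx":0,"ry":0,"rz":0,"dx":0,"dy":0,"dz":0,"gripper":1},{"rx":0,"ry":0,"rz":0,"dx":0,"dy":0,"dz":0,"gripper":1}], "grip_force": 50}}

```text
clock: 1.4
tcp_pos: [0.4932, -0.2467, 0.253]
orientation: [3.086, 0.59, -0.001]
contact_force: [-0.9, -0.3, 0.6]
grip_width: 0.0856
gripper_force: 0.0
```

```bash
python3 - <<'E'
from h import *
import json
c=r.camera_info("wrist");o=r.get_obs();print(o["clock"],o["tcp_pos"],o["orientation"],o["joints"])
im=r.grab_frame("wrist");cv2.imwrite("pics/w2.png",im)
json.dump({k:np.array(v).tolist() for k,v in c.items()},open("w2.json","w"))
E
```

```text
1.4 [ 0.49321843 -0.24672614  0.25304738] [ 3.08554170e+00  5.89895906e-01 -1.40936929e-03] [ 0.48752908  0.2828775  -0.16580266  1.84436441  0.0548017   1.01939846
 -0.89355365]
```

View pics/w2.png

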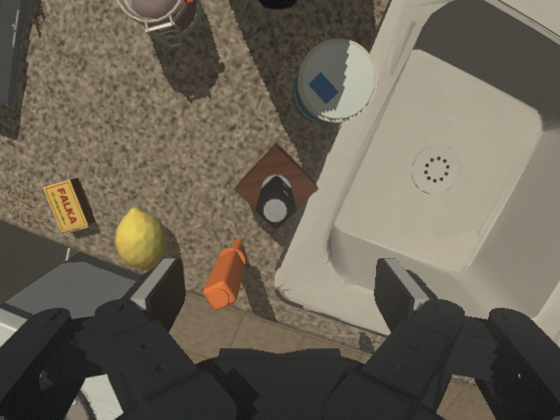

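The wrist view shows the steel's black handle with its grey cap at (275,211), in the brown stand (277,185). The orange look-alike is at (226,280) and the drum at (340,85). I crop in for the handle's turn.

```bash
python3 - <<'E'
from h import *
import json
c=json.load(open("w2.json"))
im=cv2.imread("pics/w2.png")
cr=im[135:235,220:330];cr=np.clip(cr.astype(float)*1.8+15,0,255).astype(np.uint8)
cv2.imwrite("pics/w2c.png",cv2.resize(cr,None,fx=6,fy=6,interpolation=cv2.INTER_CUBIC))
print(ray(c,[(275,211)],.14),ray(c,[(340,82)],.122))
E
```

```text
[[ 0.49395165 -0.24323303  0.14      ]] [[ 0.59918373 -0.25331468  0.122     ]]
```

View pics/w2c.png

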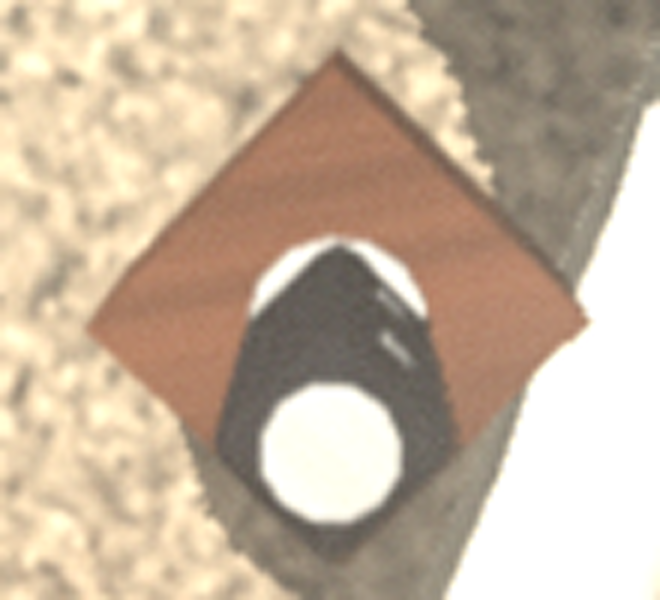

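```bash
python3 - <<'E'
from h import *
import json
c=json.load(open("w2.json"))
f=lambda L:[(220+x/6,135+y/6) for x,y in L]
h=ray(c,f([(217,443),(458,443),(335,560),(332,452)]),.14)
s=ray(c,f([(87,327),(588,322),(338,52)]),.06)
g=ray(c,f([(340,245),(250,325),(427,320)]),.064)
print(h,s,g)
for a in(h,s,g[1:]):
    d=a[1]-a[0];print(np.degrees(np.arctan2(d[1],d[0])),np.hypot(*d[:2]),(a[0]+a[1])/2)
o=r.get_obs();Rm=R.from_rotvec(o["orientation"]).as_matrix();print(Rm,np.degrees(np.arctan2(Rm[1,1],Rm[0,1])))
E
```

```text
[[ 0.49030677 -0.2294772   0.14      ]
 [ 0.50142422 -0.25749512  0.14      ]
 [ 0.4814229  -0.24883266  0.14      ]
 [ 0.49452732 -0.24327608  0.14      ]] [[ 0.47892881 -0.20469987  0.06      ]
 [ 0.51028768 -0.28147732  0.06      ]
 [ 0.53591532 -0.22693626  0.06      ]] [[ 0.50768043 -0.23845034  0.064     ]
 [ 0.49001844 -0.22961908  0.064     ]
 [ 0.50144036 -0.25616284  0.064     ]]
-68.35693856175524 0.030143025431917915 [ 0.4958655  -0.24348616  0.14      ]
-67.78300253334822 0.08293464803312704 [ 0.49460824 -0.2430886   0.06      ]
-66.71754067782442 0.028896906790228116 [ 0.4957294  -0.24289096  0.064     ]
[[ 9.30110699e-01  3.67278232e-01 -8.87734153e-04]
 [ 3.67277916e-01 -9.30111112e-01 -5.01624137e-04]
 [-1.00992703e-03  1.40520826e-04 -9.99999480e-01]] -68.45214335750784
```

>>> {"fn": "step_arm", "kwargs": {"moves": [{"rx":0,"ry":0,"rz":-10.7,"dx":0,"dy":0,"dz":0,"gripper":0.3},{"rx":0,"ry":0,"rz":-10.7,"dx":0,"dy":0,"dz":0,"gripper":0.3},{"rx":0,"ry":0,"rz":-10.7,"dx":0,"dy":0,"dz":0,"gripper":0.3},{"rx":0,"ry":0,"rz":-10.7,"dx":0,"dy":0,"dz":0,"gripper":0.3},{"rx":0,"ry":0,"rz":-2.8,"dx":4,"dy":0,"dz":0,"gripper":0.3},{"rx":0,"ry":0,"rz":0,"dx":0,"dy":0,"dz":40,"gripper":0.3},{"rx":0,"ry":0,"rz":0,"dx":0,"dy":0,"dz":40,"gripper":0.3},{"rx":0,"ry":0,"rz":0,"dx":0,"dy":0,"dz":0,"gripper":0.3}], "grip_force": 80}}

```text
clock: 2.45
tcp_pos: [0.4923, -0.2436, 0.1707]
orientation: [-2.614, -1.733, 0.006]
contact_force: [0.1, 0.6, 0.5]
grip_width: 0.0554
gripper_force: 0.0
```

```bash
python3 - <<'E'
from h import *
o=r.get_obs();print(o["clock"],o["tcp_pos"],o["contact_force"],o["grip_width"],o["joints"])
Rm=R.from_rotvec(o["orientation"]).as_matrix();print(Rm, np.degrees(np.arctan2(Rm[1,1],Rm[0,1])))
print(Rm.T@(np.array([.495,-.243,.110])-o["tcp_pos"])*1000)
E
```

```text
2.45 [ 0.49234817 -0.24363417  0.17068505] [0.0827174  0.64855349 0.50901038] 0.055427305544131215 [ 0.57600823  0.38794959 -0.28579498  1.91648262  0.14085831  0.86297457
 -0.18214573]
[[ 3.89358947e-01  9.21064814e-01 -6.26249177e-03]
 [ 9.21085902e-01 -3.89354360e-01  1.98566749e-03]
 [-6.09400019e-04 -6.54143028e-03 -9.99978419e-01]] -22.914849987359077
[ 1.65361779  2.59255886 60.6683949 ]
```

>>> {"fn": "step_arm", "kwargs": {"moves": [{"rx":0,"ry":0,"rz":0,"dx":1.5,"dy":2.5,"dz":30,"gripper":0.3},{"rx":0,"ry":0,"rz":0,"dx":0,"dy":0,"dz":30,"gripper":0.3},{"rx":0,"ry":0,"rz":0,"dx":0,"dy":0,"dz":0,"gripper":0.3},{"rx":0,"ry":0,"rz":0,"dx":0,"dy":0,"dz":0,"gripper":-1},{"rx":0,"ry":0,"rz":0,"dx":0,"dy":0,"dz":0,"gripper":-1},{"rx":0,"ry":0,"rz":0,"dx":0,"dy":0,"dz":0,"gripper":-1},{"rx":0,"ry":0,"rz":0,"dx":0,"dy":0,"dz":0,"gripper":-1}], "grip_force": 80}}

```text
clock: 3.32
tcp_pos: [0.4984, -0.2426, 0.1148]
orientation: [2.615, 1.739, -0.0]
contact_force: [-3.7, 1.0, 7.2]
grip_width: 0.0234
gripper_force: 79.1
```

```bash
python3 - <<'E'
from h import *
o=r.get_obs();print(o["clock"],o["tcp_pos"],o["contact_force"],o["moment"],o["grip_width"],o["gripper_force"])
E
```

```text
3.325 [ 0.49838484 -0.24263498  0.11478201] [-3.67872391  0.9887536   7.15023588] [0.16898043 0.80049975 0.00088841] 0.02344235450823707 79.05053973197937
```

>>> {"fn": "step_arm", "kwargs": {"moves": [{"rx":0,"ry":0,"rz":0,"dx":0,"dy":0,"dz":-20,"gripper":-1},{"rx":0,"ry":0,"rz":0,"dx":0,"dy":0,"dz":-30,"gripper":-1},{"rx":0,"ry":0,"rz":0,"dx":0,"dy":0,"dz":-30,"gripper":-1},{"rx":0,"ry":0,"rz":0,"dx":0,"dy":0,"dz":-30,"gripper":-1},{"rx":0,"ry":0,"rz":-8.3,"dx":0,"dy":0,"dz":0,"gripper":-1},{"rx":0,"ry":0,"rz":-8.3,"dx":0,"dy":0,"dz":0,"gripper":-1},{"rx":0,"ry":0,"rz":-8.3,"dx":0,"dy":0,"dz":0,"gripper":-1},{"rx":0,"ry":0,"rz":0,"dx":0,"dy":0,"dz":0,"gripper":-1},{"rx":0,"ry":0,"rz":0,"dx":0,"dy":0,"dz":0,"gripper":-1}], "grip_force": 80}}

```text
clock: 4.45
tcp_pos: [0.4983, -0.2423, 0.2235]
orientation: [2.182, 2.259, 0.0]
contact_force: [-0.4, -0.2, -2.6]
grip_width: 0.0234
gripper_force: 78.6
```

```bash
python3 - <<'E'
from h import *
o=r.get_obs();print(o["clock"],o["tcp_pos"],o["contact_force"],o["moment"],o["grip_width"],o["gripper_force"])
Rm=R.from_rotvec(o["orientation"]).as_matrix();print(Rm, np.degrees(np.arctan2(Rm[1,1],Rm[0,1])))
print(Rm.T@(np.array([.450,.212,.215])-o["tcp_pos"])*1000)
im=[r.grab_frame(n) for n in("wrist","scene")]
cv2.imwrite("pics/w3.png",im[0]);cv2.imwrite("pics/s3.png",im[1])
cv2.imwrite("pics/w3c.png",np.hstack([im[0][100:400,130:430],cv2.resize(im[1][170:290,320:440],(300,300),interpolation=cv2.INTER_CUBIC)]))
E
```

```text
4.45 [ 0.49826622 -0.24234522  0.22350002] [-0.35140007 -0.16613396 -2.59401638] [-0.00608955  0.01522766  0.02457506] 0.023356973770828206 78.61968398094177
[[-3.45432680e-02  9.99403157e-01  3.05225508e-04]
 [ 9.99403186e-01  3.45433226e-02 -1.75484076e-04]
 [-1.85922843e-04  2.98981552e-04 -9.99999938e-01]] 1.9795805024237818
[455.74291449 -32.5453558    8.4055575 ]
```

View pics/w3c.png

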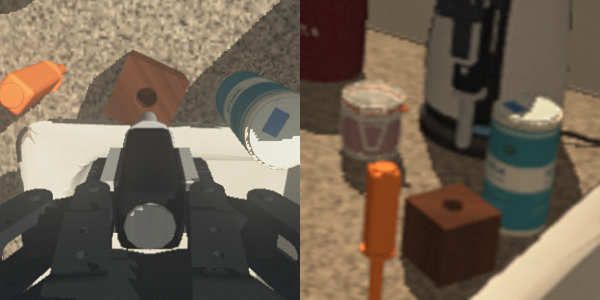

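The steel has come out of the stand and hangs straight between the pads. The stand's hole is empty at (146,97). Carrying it to the block's front left.

>>> {"fn": "step_arm", "kwargs": {"moves": [{"rx":0,"ry":0,"rz":0,"dx":57,"dy":-4,"dz":0,"gripper":-1},{"rx":0,"ry":0,"rz":0,"dx":57,"dy":-4,"dz":0,"gripper":-1},{"rx":0,"ry":0,"rz":0,"dx":57,"dy":-4,"dz":0,"gripper":-1},{"rx":0,"ry":0,"rz":0,"dx":57,"dy":-4,"dz":0,"gripper":-1},{"rx":0,"ry":0,"rz":0,"dx":57,"dy":-4,"dz":0,"gripper":-1},{"rx":0,"ry":0,"rz":0,"dx":57,"dy":-4,"dz":0,"gripper":-1},{"rx":0,"ry":0,"rz":0,"dx":57,"dy":-4,"dz":0,"gripper":-1},{"rx":0,"ry":0,"rz":0,"dx":57,"dy":-4,"dz":0,"gripper":-1},{"rx":0,"ry":0,"rz":0,"dx":0,"dy":0,"dz":0,"gripper":-1},{"rx":0,"ry":0,"rz":0,"dx":0,"dy":0,"dz":0,"gripper":-1}], "grip_force": 80}}

```text
clock: 5.8
tcp_pos: [0.4492, 0.212, 0.2232]
orientation: [2.179, 2.262, -0.001]
contact_force: [-0.4, -0.6, -2.6]
grip_width: 0.0231
gripper_force: 78.6
```

```bash
cat > st.py <<'E'
from h import *
o=r.get_obs();Rm=R.from_rotvec(o["orientation"]).as_matrix()
print(round(float(o["clock"]),2),np.round(o["tcp_pos"],4),"F",np.round(o["contact_force"],2),"tilt",np.round(Rm[:2,2],4),"yawY",np.round(np.degrees(np.arctan2(Rm[1,1],Rm[0,1])),2))
E
python3 - <<'E'
from st import *
im=r.grab_frame("wrist");s=r.grab_frame("scene")
cv2.imwrite("pics/w4.png",np.hstack([im[50:420,100:500],cv2.resize(s[120:260,190:330],(370,370),interpolation=cv2.INTER_CUBIC)]))
E
```

```text
5.8 [0.4492 0.212  0.2232] F [-0.39 -0.56 -2.56] tilt [-0.0002 -0.0007] yawY 2.14
```

View pics/w4.png

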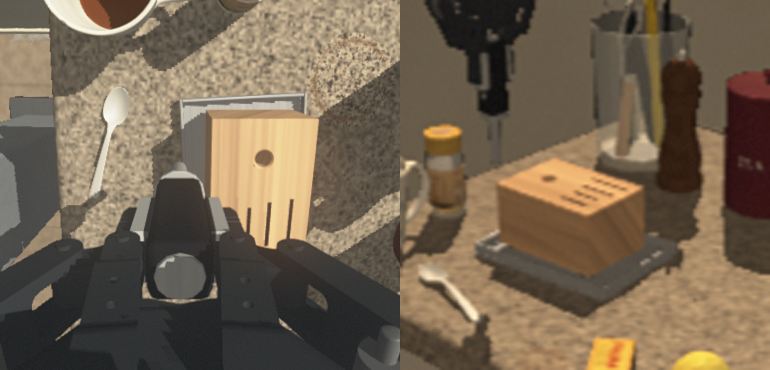

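The wrist view shows the steel just in front of the block, with the hole at crop (263,157) and the block's front left corner at (208,112). Lowering beside the front.

>>> {"fn": "step_arm", "kwargs": {"moves": [{"rx":0,"ry":0,"rz":0,"dx":0,"dy":0,"dz":25,"gripper":-1},{"rx":0,"ry":0,"rz":0,"dx":0,"dy":0,"dz":25,"gripper":-1},{"rx":0,"ry":0,"rz":0,"dx":0,"dy":0,"dz":23,"gripper":-1},{"rx":0,"ry":0,"rz":0,"dx":0,"dy":8,"dz":0,"gripper":-1},{"rx":0,"ry":0,"rz":0,"dx":0,"dy":0,"dz":0,"gripper":-1},{"rx":0,"ry":0,"rz":0,"dx":0,"dy":0,"dz":0,"gripper":-1}], "grip_force": 80}}

```text
clock: 6.65
tcp_pos: [0.4581, 0.2126, 0.1513]
orientation: [2.18, 2.261, 0.003]
contact_force: [0.3, -0.1, -2.1]
grip_width: 0.0232
gripper_force: 78.8
```

```bash
python3 st.py
```

```text
6.65 [0.4581 0.2126 0.1513] F [ 0.34 -0.13 -2.06] tilt [0.0017 0.0007] yawY 2.09
```

>>> {"fn": "step_arm", "kwargs": {"moves": [{"rx":0,"ry":0,"rz":0,"dx":0,"dy":3,"dz":0,"gripper":-1},{"rx":0,"ry":0,"rz":0,"dx":0,"dy":3,"dz":0,"gripper":-1},{"rx":0,"ry":0,"rz":0,"dx":0,"dy":0,"dz":0,"gripper":-1}], "grip_force": 80}}

```text
clock: 7.02
tcp_pos: [0.4636, 0.2128, 0.1505]
orientation: [2.18, 2.262, 0.001]
contact_force: [-0.0, 0.1, -2.9]
grip_width: 0.0235
gripper_force: 78.8
```

>>> {"fn": "step_arm", "kwargs": {"moves": [{"rx":0,"ry":0,"rz":0,"dx":0,"dy":2,"dz":0,"gripper":-1},{"rx":0,"ry":0,"rz":0,"dx":0,"dy":0,"dz":0,"gripper":-1}], "grip_force": 80}}

```text
clock: 7.28
tcp_pos: [0.4654, 0.2128, 0.1503]
orientation: [2.18, 2.263, 0.0]
contact_force: [-0.2, 0.4, -2.6]
grip_width: 0.0233
gripper_force: 78.8
```

>>> {"fn": "step_arm", "kwargs": {"moves": [{"rx":0,"ry":0,"rz":0,"dx":0,"dy":1.5,"dz":0,"gripper":-1},{"rx":0,"ry":0,"rz":0,"dx":0,"dy":0,"dz":0,"gripper":-1}], "grip_force": 80}}

```text
clock: 7.52
tcp_pos: [0.4668, 0.2129, 0.1503]
orientation: [2.18, 2.263, 0.0]
contact_force: [-0.7, -1.1, -2.3]
grip_width: 0.0233
gripper_force: 78.8
```

>>> {"fn": "step_arm", "kwargs": {"moves": [{"rx":0,"ry":0,"rz":0,"dx":0,"dy":1,"dz":0,"gripper":-1},{"rx":0,"ry":0,"rz":0,"dx":0,"dy":0,"dz":0,"gripper":-1}], "grip_force": 80}}

```text
clock: 7.78
tcp_pos: [0.4678, 0.2129, 0.1503]
orientation: [2.18, 2.263, 0.0]
contact_force: [-0.3, -0.2, -1.6]
grip_width: 0.023
gripper_force: 78.8
```

>>> {"fn": "step_arm", "kwargs": {"moves": [{"rx":0,"ry":0,"rz":0,"dx":0,"dy":1,"dz":0,"gripper":-1},{"rx":0,"ry":0,"rz":0,"dx":0,"dy":0,"dz":0,"gripper":-1}], "grip_force": 80}}

```text
clock: 8.02
tcp_pos: [0.4688, 0.213, 0.1503]
orientation: [2.18, 2.263, 0.0]
contact_force: [-0.8, 0.7, -2.1]
grip_width: 0.0229
gripper_force: 78.8
```

>>> {"fn": "step_arm", "kwargs": {"moves": [{"rx":0,"ry":0,"rz":0,"dx":0,"dy":1,"dz":0,"gripper":-1},{"rx":0,"ry":0,"rz":0,"dx":0,"dy":0,"dz":0,"gripper":-1}], "grip_force": 80}}

```text
clock: 8.28
tcp_pos: [0.4698, 0.213, 0.1503]
orientation: [2.18, 2.263, 0.0]
contact_force: [0.0, -1.2, -2.5]
grip_width: 0.0231
gripper_force: 78.8
```

>>> {"fn": "step_arm", "kwargs": {"moves": [{"rx":0,"ry":0,"rz":0,"dx":0,"dy":1,"dz":0,"gripper":-1},{"rx":0,"ry":0,"rz":0,"dx":0,"dy":0,"dz":0,"gripper":-1}], "grip_force": 80}}

```text
clock: 8.52
tcp_pos: [0.4708, 0.213, 0.1503]
orientation: [2.18, 2.263, 0.0]
contact_force: [0.3, 0.6, -2.0]
grip_width: 0.0227
gripper_force: 78.8
```

>>> {"fn": "step_arm", "kwargs": {"moves": [{"rx":0,"ry":0,"rz":0,"dx":0,"dy":1,"dz":0,"gripper":-1},{"rx":0,"ry":0,"rz":0,"dx":0,"dy":0,"dz":0,"gripper":-1}], "grip_force": 80}}

```text
clock: 8.78
tcp_pos: [0.4714, 0.213, 0.1502]
orientation: [-2.179, -2.262, 0.001]
contact_force: [-1.9, -0.6, -1.5]
grip_width: 0.0232
gripper_force: 78.8
```

>>> {"fn": "step_arm", "kwargs": {"moves": [{"rx":0,"ry":0,"rz":0,"dx":0,"dy":0.7,"dz":0,"gripper":-1},{"rx":0,"ry":0,"rz":0,"dx":0,"dy":0,"dz":0,"gripper":-1},{"rx":0,"ry":0,"rz":0,"dx":0,"dy":0,"dz":0,"gripper":-1}], "grip_force": 80}}

```text
clock: 9.15
tcp_pos: [0.472, 0.2131, 0.1502]
orientation: [-2.179, -2.263, 0.001]
contact_force: [-4.0, 0.7, -0.9]
grip_width: 0.0231
gripper_force: 78.9
```

```bash
python3 st.py
```

```text
9.15 [0.472  0.2131 0.1502] F [-4.04  0.74 -0.89] tilt [-0.0008 -0.0003] yawY 2.16
```

>>> {"fn": "step_arm", "kwargs": {"moves": [{"rx":0,"ry":0,"rz":0,"dx":0,"dy":0,"dz":0,"gripper":-1},{"rx":0,"ry":0,"rz":0,"dx":0,"dy":0,"dz":0,"gripper":-1},{"rx":0,"ry":0,"rz":0,"dx":0,"dy":0,"dz":0,"gripper":-1},{"rx":0,"ry":0,"rz":0,"dx":0,"dy":0,"dz":0,"gripper":-1}], "grip_force": 80}}

```text
clock: 9.65
tcp_pos: [0.4722, 0.2131, 0.1502]
orientation: [-2.179, -2.263, 0.001]
contact_force: [-3.2, -0.2, -1.8]
grip_width: 0.0233
gripper_force: 78.8
```

```bash
python3 st.py
```

```text
9.65 [0.4722 0.2131 0.1502] F [-3.24 -0.22 -1.76] tilt [-0.0004 -0.0002] yawY 2.15
```

>>> {"fn": "step_arm", "kwargs": {"moves": [{"rx":0,"ry":0,"rz":0,"dx":0,"dy":-10,"dz":0,"gripper":-1},{"rx":0,"ry":0,"rz":0,"dx":-20,"dy":0,"dz":0,"gripper":-1},{"rx":0,"ry":0,"rz":0,"dx":-25,"dy":0,"dz":0,"gripper":-1},{"rx":0,"ry":0,"rz":0,"dx":-25,"dy":0,"dz":0,"gripper":-1},{"rx":0,"ry":0,"rz":0,"dx":-15,"dy":0,"dz":0,"gripper":-1},{"rx":0,"ry":0,"rz":0,"dx":0,"dy":0,"dz":0,"gripper":-1},{"rx":0,"ry":0,"rz":0,"dx":0,"dy":4,"dz":0,"gripper":-1},{"rx":0,"ry":0,"rz":0,"dx":0,"dy":0,"dz":0,"gripper":-1},{"rx":0,"ry":0,"rz":0,"dx":0,"dy":0,"dz":0,"gripper":-1}], "grip_force": 80}}

```text
clock: 10.78
tcp_pos: [0.4696, 0.1287, 0.1503]
orientation: [-2.178, -2.264, -0.0]
contact_force: [-1.0, -0.0, -2.2]
grip_width: 0.0236
gripper_force: 79.0
```

>>> {"fn": "step_arm", "kwargs": {"moves": [{"rx":0,"ry":0,"rz":0,"dx":0,"dy":2,"dz":0,"gripper":-1},{"rx":0,"ry":0,"rz":0,"dx":0,"dy":0,"dz":0,"gripper":-1}], "grip_force": 80}}

```text
clock: 11.02
tcp_pos: [0.4718, 0.1281, 0.1503]
orientation: [2.179, 2.263, 0.0]
contact_force: [0.8, 0.1, -2.2]
grip_width: 0.023
gripper_force: 79.0
```

>>> {"fn": "step_arm", "kwargs": {"moves": [{"rx":0,"ry":0,"rz":0,"dx":0,"dy":1,"dz":0,"gripper":-1},{"rx":0,"ry":0,"rz":0,"dx":0,"dy":0,"dz":0,"gripper":-1}], "grip_force": 80}}

```text
clock: 11.28
tcp_pos: [0.4727, 0.128, 0.1503]
orientation: [2.179, 2.263, 0.0]
contact_force: [0.1, -0.1, -2.2]
grip_width: 0.0231
gripper_force: 79.0
```

>>> {"fn": "step_arm", "kwargs": {"moves": [{"rx":0,"ry":0,"rz":0,"dx":0,"dy":1,"dz":0,"gripper":-1},{"rx":0,"ry":0,"rz":0,"dx":0,"dy":0,"dz":0,"gripper":-1}], "grip_force": 80}}

```text
clock: 11.52
tcp_pos: [0.4737, 0.128, 0.1503]
orientation: [2.18, 2.263, 0.0]
contact_force: [0.2, -1.0, -3.1]
grip_width: 0.0235
gripper_force: 79.0
```

>>> {"fn": "step_arm", "kwargs": {"moves": [{"rx":0,"ry":0,"rz":0,"dx":0,"dy":1,"dz":0,"gripper":-1},{"rx":0,"ry":0,"rz":0,"dx":0,"dy":0,"dz":0,"gripper":-1}], "grip_force": 80}}

```text
clock: 11.78
tcp_pos: [0.4747, 0.1281, 0.1503]
orientation: [-2.18, -2.263, -0.0]
contact_force: [-0.2, 0.8, -1.4]
grip_width: 0.023
gripper_force: 79.0
```

>>> {"fn": "step_arm", "kwargs": {"moves": [{"rx":0,"ry":0,"rz":0,"dx":0,"dy":1,"dz":0,"gripper":-1},{"rx":0,"ry":0,"rz":0,"dx":0,"dy":0,"dz":0,"gripper":-1}], "grip_force": 80}}

```text
clock: 12.02
tcp_pos: [0.4753, 0.1281, 0.1502]
orientation: [-2.179, -2.262, 0.001]
contact_force: [-1.6, 0.4, -1.6]
grip_width: 0.0231
gripper_force: 78.8
```

>>> {"fn": "step_arm", "kwargs": {"moves": [{"rx":0,"ry":0,"rz":0,"dx":0,"dy":0.8,"dz":0,"gripper":-1},{"rx":0,"ry":0,"rz":0,"dx":0,"dy":0,"dz":0,"gripper":-1},{"rx":0,"ry":0,"rz":0,"dx":0,"dy":0,"dz":0,"gripper":-1},{"rx":0,"ry":0,"rz":0,"dx":0,"dy":0,"dz":0,"gripper":-1},{"rx":0,"ry":0,"rz":0,"dx":0,"dy":0,"dz":0,"gripper":-1},{"rx":0,"ry":0,"rz":0,"dx":0,"dy":0,"dz":0,"gripper":-1}], "grip_force": 80}}

```text
clock: 12.78
tcp_pos: [0.4761, 0.1281, 0.1502]
orientation: [-2.179, -2.262, 0.001]
contact_force: [-4.2, 0.0, -0.9]
grip_width: 0.0233
gripper_force: 78.9
```

```bash
python3 st.py
```

```text
12.78 [0.4761 0.1281 0.1502] F [-4.23  0.02 -0.87] tilt [-0.0006 -0.0002] yawY 2.15
```

>>> {"fn": "step_arm", "kwargs": {"moves": [{"rx":0,"ry":0,"rz":0,"dx":0,"dy":-12,"dz":0,"gripper":-1},{"rx":0,"ry":0,"rz":0,"dx":-20,"dy":0,"dz":0,"gripper":-1},{"rx":0,"ry":0,"rz":0,"dx":-27,"dy":0,"dz":0,"gripper":-1},{"rx":0,"ry":0,"rz":0,"dx":0,"dy":0,"dz":0,"gripper":-1},{"rx":0,"ry":0,"rz":0,"dx":0,"dy":26,"dz":0,"gripper":-1},{"rx":0,"ry":0,"rz":0,"dx":0,"dy":26,"dz":0,"gripper":-1},{"rx":0,"ry":0,"rz":0,"dx":0,"dy":0,"dz":0,"gripper":-1},{"rx":0,"ry":0,"rz":0,"dx":8,"dy":0,"dz":0,"gripper":-1},{"rx":0,"ry":0,"rz":0,"dx":0,"dy":0,"dz":0,"gripper":-1},{"rx":0,"ry":0,"rz":0,"dx":0,"dy":0,"dz":0,"gripper":-1}], "grip_force": 80}}

```text
clock: 14.02
tcp_pos: [0.5173, 0.0909, 0.1504]
orientation: [2.178, 2.263, -0.0]
contact_force: [-0.3, -0.2, -2.1]
grip_width: 0.0233
gripper_force: 79.1
```

>>> {"fn": "step_arm", "kwargs": {"moves": [{"rx":0,"ry":0,"rz":0,"dx":3,"dy":0,"dz":0,"gripper":-1},{"rx":0,"ry":0,"rz":0,"dx":0,"dy":0,"dz":0,"gripper":-1}], "grip_force": 80}}

```text
clock: 14.28
tcp_pos: [0.5177, 0.0939, 0.1504]
orientation: [2.179, 2.263, 0.0]
contact_force: [0.1, -0.0, -2.2]
grip_width: 0.0234
gripper_force: 79.1
```

>>> {"fn": "step_arm", "kwargs": {"moves": [{"rx":0,"ry":0,"rz":0,"dx":2,"dy":0,"dz":0,"gripper":-1},{"rx":0,"ry":0,"rz":0,"dx":0,"dy":0,"dz":0,"gripper":-1}], "grip_force": 80}}

```text
clock: 14.52
tcp_pos: [0.5176, 0.0959, 0.1503]
orientation: [-2.179, -2.263, -0.0]
contact_force: [-1.1, 0.7, -2.1]
grip_width: 0.023
gripper_force: 79.1
```

>>> {"fn": "step_arm", "kwargs": {"moves": [{"rx":0,"ry":0,"rz":0,"dx":2,"dy":0,"dz":0,"gripper":-1},{"rx":0,"ry":0,"rz":0,"dx":0,"dy":0,"dz":0,"gripper":-1}], "grip_force": 80}}

```text
clock: 14.78
tcp_pos: [0.5176, 0.0979, 0.1503]
orientation: [-2.179, -2.263, -0.0]
contact_force: [-1.0, -0.6, -1.1]
grip_width: 0.0235
gripper_force: 79.1
```

>>> {"fn": "step_arm", "kwargs": {"moves": [{"rx":0,"ry":0,"rz":0,"dx":1,"dy":0,"dz":0,"gripper":-1},{"rx":0,"ry":0,"rz":0,"dx":0,"dy":0,"dz":0,"gripper":-1}], "grip_force": 80}}

```text
clock: 15.02
tcp_pos: [0.5175, 0.0988, 0.1503]
orientation: [-2.179, -2.263, -0.0]
contact_force: [0.0, 0.5, -2.4]
grip_width: 0.023
gripper_force: 79.1
```

>>> {"fn": "step_arm", "kwargs": {"moves": [{"rx":0,"ry":0,"rz":0,"dx":1,"dy":0,"dz":0,"gripper":-1},{"rx":0,"ry":0,"rz":0,"dx":0,"dy":0,"dz":0,"gripper":-1}], "grip_force": 80}}

```text
clock: 15.28
tcp_pos: [0.5175, 0.0998, 0.1503]
orientation: [-2.179, -2.263, -0.0]
contact_force: [0.0, 0.5, -2.3]
grip_width: 0.0233
gripper_force: 79.1
```

>>> {"fn": "step_arm", "kwargs": {"moves": [{"rx":0,"ry":0,"rz":0,"dx":1,"dy":0,"dz":0,"gripper":-1},{"rx":0,"ry":0,"rz":0,"dx":0,"dy":0,"dz":0,"gripper":-1}], "grip_force": 80}}

```text
clock: 15.52
tcp_pos: [0.5174, 0.1008, 0.1503]
orientation: [-2.179, -2.263, -0.0]
contact_force: [-0.0, -1.0, -2.6]
grip_width: 0.023
gripper_force: 79.1
```

>>> {"fn": "step_arm", "kwargs": {"moves": [{"rx":0,"ry":0,"rz":0,"dx":1,"dy":0,"dz":0,"gripper":-1},{"rx":0,"ry":0,"rz":0,"dx":0,"dy":0,"dz":0,"gripper":-1}], "grip_force": 80}}

```text
clock: 15.78
tcp_pos: [0.5174, 0.1018, 0.1503]
orientation: [-2.179, -2.263, -0.0]
contact_force: [-0.4, -0.0, -2.5]
grip_width: 0.0231
gripper_force: 79.1
```

>>> {"fn": "step_arm", "kwargs": {"moves": [{"rx":0,"ry":0,"rz":0,"dx":1,"dy":0,"dz":0,"gripper":-1},{"rx":0,"ry":0,"rz":0,"dx":0,"dy":0,"dz":0,"gripper":-1}], "grip_force": 80}}

```text
clock: 16.02
tcp_pos: [0.5174, 0.1028, 0.1503]
orientation: [2.179, 2.263, 0.0]
contact_force: [0.6, 0.9, -2.1]
grip_width: 0.0231
gripper_force: 79.1
```

>>> {"fn": "step_arm", "kwargs": {"moves": [{"rx":0,"ry":0,"rz":0,"dx":1,"dy":0,"dz":0,"gripper":-1},{"rx":0,"ry":0,"rz":0,"dx":0,"dy":0,"dz":0,"gripper":-1}], "grip_force": 80}}

```text
clock: 16.27
tcp_pos: [0.5173, 0.1038, 0.1503]
orientation: [-2.179, -2.263, -0.0]
contact_force: [-0.9, -0.1, -2.0]
grip_width: 0.0232
gripper_force: 79.1
```

>>> {"fn": "step_arm", "kwargs": {"moves": [{"rx":0,"ry":0,"rz":0,"dx":1,"dy":0,"dz":0,"gripper":-1},{"rx":0,"ry":0,"rz":0,"dx":0,"dy":0,"dz":0,"gripper":-1}], "grip_force": 80}}

```text
clock: 16.52
tcp_pos: [0.5173, 0.1048, 0.1503]
orientation: [-2.179, -2.263, -0.0]
contact_force: [0.4, 0.4, -2.4]
grip_width: 0.0234
gripper_force: 79.1
```

>>> {"fn": "step_arm", "kwargs": {"moves": [{"rx":0,"ry":0,"rz":0,"dx":1,"dy":0,"dz":0,"gripper":-1},{"rx":0,"ry":0,"rz":0,"dx":0,"dy":0,"dz":0,"gripper":-1}], "grip_force": 80}}

```text
clock: 16.77
tcp_pos: [0.5173, 0.1058, 0.1503]
orientation: [-2.179, -2.263, -0.0]
contact_force: [1.1, 0.0, -2.8]
grip_width: 0.0229
gripper_force: 79.1
```

>>> {"fn": "step_arm", "kwargs": {"moves": [{"rx":0,"ry":0,"rz":0,"dx":1,"dy":0,"dz":0,"gripper":-1},{"rx":0,"ry":0,"rz":0,"dx":0,"dy":0,"dz":0,"gripper":-1}], "grip_force": 80}}

```text
clock: 17.02
tcp_pos: [0.5172, 0.1068, 0.1503]
orientation: [2.179, 2.263, 0.0]
contact_force: [0.0, 0.4, -2.5]
grip_width: 0.0229
gripper_force: 79.1
```

>>> {"fn": "step_arm", "kwargs": {"moves": [{"rx":0,"ry":0,"rz":0,"dx":1,"dy":0,"dz":0,"gripper":-1},{"rx":0,"ry":0,"rz":0,"dx":0,"dy":0,"dz":0,"gripper":-1}], "grip_force": 80}}

```text
clock: 17.27
tcp_pos: [0.5172, 0.1078, 0.1503]
orientation: [2.179, 2.263, 0.0]
contact_force: [-0.2, -0.1, -2.0]
grip_width: 0.0229
gripper_force: 79.1
```

>>> {"fn": "step_arm", "kwargs": {"moves": [{"rx":0,"ry":0,"rz":0,"dx":0.7,"dy":0,"dz":0,"gripper":-1},{"rx":0,"ry":0,"rz":0,"dx":0,"dy":0,"dz":0,"gripper":-1}], "grip_force": 80}}

```text
clock: 17.52
tcp_pos: [0.5172, 0.1085, 0.1503]
orientation: [-2.179, -2.263, -0.0]
contact_force: [0.9, -0.4, -1.4]
grip_width: 0.0234
gripper_force: 79.1
```

>>> {"fn": "step_arm", "kwargs": {"moves": [{"rx":0,"ry":0,"rz":0,"dx":0.8,"dy":0,"dz":0,"gripper":-1},{"rx":0,"ry":0,"rz":0,"dx":0,"dy":0,"dz":0,"gripper":-1}], "grip_force": 80}}

```text
clock: 17.77
tcp_pos: [0.5172, 0.1093, 0.1503]
orientation: [2.179, 2.263, 0.0]
contact_force: [-0.0, 0.8, -2.2]
grip_width: 0.0233
gripper_force: 79.1
```

>>> {"fn": "step_arm", "kwargs": {"moves": [{"rx":0,"ry":0,"rz":0,"dx":0.8,"dy":0,"dz":0,"gripper":-1},{"rx":0,"ry":0,"rz":0,"dx":0,"dy":0,"dz":0,"gripper":-1}], "grip_force": 80}}

```text
clock: 18.02
tcp_pos: [0.5171, 0.1101, 0.1503]
orientation: [2.179, 2.263, 0.0]
contact_force: [0.0, -0.3, -2.1]
grip_width: 0.0232
gripper_force: 79.1
```

```bash
python3 - <<'E'
from st import *
print(o["moment"])
w=r.grab_frame("wrist");s=r.grab_frame("scene");cv2.imwrite("pics/w5w.png",w);cv2.imwrite("pics/s5.png",s)
cv2.imwrite("pics/w5.png",np.hstack([w[50:420,100:500],cv2.resize(s[130:240,210:320],(370,370),interpolation=cv2.INTER_CUBIC)]))
E
```

```text
18.02 [0.5171 0.1101 0.1503] F [ 0.02 -0.3  -2.13] tilt [0. 0.] yawY 2.15
[-0.00436414 -0.0339753  -0.03238125]
```

View pics/w5.png

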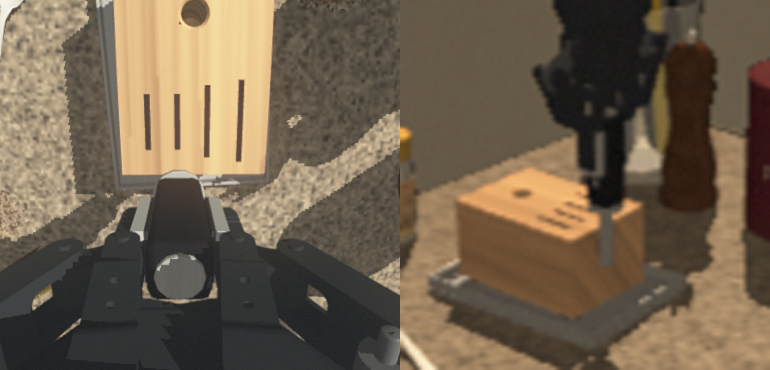

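The views show the steel's guard just beside the block's right end, not yet clearly touching. The hole is at crop (194,12) and the block's end edge near row 178. I'll measure the gap.

```bash
python3 - <<'E'
from h import *
w=r.camera_info("wrist");s=r.camera_info("scene")
im=cv2.imread("pics/w5w.png")
g=cv2.cvtColor(im,cv2.COLOR_BGR2HSV);m=((g[...,0]>8)&(g[...,0]<22)&(g[...,1]>90)&(g[...,2]>120)).astype(np.uint8)
c=max(cv2.findContours(m,0,2)[0],key=cv2.contourArea);print("block bottom rows",[(x,c[np.abs(c[:,0,0]-x)<2][:,0,1].max()) for x in(225,240,340,360)])
print("cap",ray(w,[(280,325)],.1755))
print("hole",ray(w,[(294,62)],.078))
print("end edge",ray(w,[(x,c[np.abs(c[:,0,0]-x)<2][:,0,1].max()) for x in(225,240,340,360)],.078))
print("tip,guard sc",ray(s,[(271.2,207.9)],.0455),ray(s,[(271.2,191.8)],.0955))
print("guard front px", ray(w,[(280,221)],.0995))
for d in (0,.05,.102): print(proj(w,[[.5171,.1101,.1503-d]]),proj(s,[[.5171,.1101,.1503-d]]))
E
```

```text
Traceback (most recent call last):
ValueError: zero-size array to reduction operation maximum which has no identity
```

```bash
python3 - <<'E'
from h import *
w=r.camera_info("wrist");s=r.camera_info("scene")
im=cv2.imread("pics/w5w.png")
for x in(225,240,340,360): print(x,[tuple(im[y,x].tolist()) for y in range(218,236,2)])
print("cap",ray(w,[(280,325)],.1755))
print("hole",ray(w,[(294,62)],.078))
print("end edge",ray(w,[(225,226),(360,226)],.078))
print("tip,guard sc",ray(s,[(271.2,207.9)],.0455),ray(s,[(271.2,191.8)],.0955))
print("guard front px", ray(w,[(280,221)],.0995))
for d in (0,.05,.102): print(proj(w,[[.5171,.1101,.1503-d]]),proj(s,[[.5171,.1101,.1503-d]]))
E
```

```text
225 [(137, 188, 228), (136, 187, 227), (137, 189, 229), (125, 165, 204), (98, 104, 110), (96, 105, 109), (97, 105, 109), (96, 103, 108), (84, 90, 95)]
240 [(140, 192, 231), (139, 193, 231), (139, 194, 232), (128, 171, 210), (98, 106, 111), (98, 107, 112), (100, 108, 113), (93, 101, 105), (84, 91, 96)]
340 [(149, 207, 239), (151, 208, 239), (152, 208, 240), (115, 140, 166), (97, 106, 114), (87, 97, 105), (90, 99, 108), (104, 112, 119), (84, 97, 108)]
360 [(130, 179, 220), (130, 178, 219), (129, 176, 220), (107, 124, 140), (91, 101, 108), (89, 97, 105), (99, 108, 114), (91, 102, 109), (88, 106, 117)]
cap [[0.5171519  0.10927913 0.1755    ]]
hole [[0.52147031 0.20968621 0.078     ]]
end edge [[0.48267076 0.11198802 0.078     ]
 [0.56773339 0.11510439 0.078     ]]
tip,guard sc [[0.51965802 0.110849   0.0455    ]] [[0.51679895 0.10732454 0.0955    ]]
guard front px [[0.51683115 0.12315076 0.0995    ]]
[[279.78856927 286.92364277]] [[270.24188941 172.37934014]]
[[279.60708972 243.55004404]] [[270.49543116 189.84852246]]
[[279.49786671 217.50030389]] [[270.74911486 207.35819879]]
```

The guard's axis is about 2 mm behind the TCP, so contact is imminent. Continuing in small steps.

>>> {"fn": "step_arm", "kwargs": {"moves": [{"rx":0,"ry":0,"rz":0,"dx":0.8,"dy":0,"dz":0,"gripper":-1},{"rx":0,"ry":0,"rz":0,"dx":0,"dy":0,"dz":0,"gripper":-1}], "grip_force": 80}}

```text
clock: 18.38
tcp_pos: [0.5171, 0.1105, 0.1503]
orientation: [2.179, 2.262, -0.001]
contact_force: [-0.3, -1.2, -2.2]
grip_width: 0.0229
gripper_force: 79.1
```

>>> {"fn": "step_arm", "kwargs": {"moves": [{"rx":0,"ry":0,"rz":0,"dx":0.8,"dy":0,"dz":0,"gripper":-1},{"rx":0,"ry":0,"rz":0,"dx":0,"dy":0,"dz":0,"gripper":-1}], "grip_force": 80}}

```text
clock: 18.62
tcp_pos: [0.517, 0.1111, 0.1502]
orientation: [2.18, 2.262, -0.001]
contact_force: [-0.4, -3.0, -1.4]
grip_width: 0.0233
gripper_force: 79.1
```

>>> {"fn": "step_arm", "kwargs": {"moves": [{"rx":0,"ry":0,"rz":0,"dx":0.8,"dy":0,"dz":0,"gripper":-1},{"rx":0,"ry":0,"rz":0,"dx":0,"dy":0,"dz":0,"gripper":-1}], "grip_force": 80}}

```text
clock: 18.88
tcp_pos: [0.517, 0.1117, 0.1502]
orientation: [2.18, 2.262, -0.001]
contact_force: [0.3, -3.9, -0.9]
grip_width: 0.0229
gripper_force: 79.1
```

>>> {"fn": "step_arm", "kwargs": {"moves": [{"rx":0,"ry":0,"rz":0,"dx":0,"dy":0,"dz":0,"gripper":-1},{"rx":0,"ry":0,"rz":0,"dx":0,"dy":0,"dz":0,"gripper":-1},{"rx":0,"ry":0,"rz":0,"dx":0,"dy":0,"dz":0,"gripper":-1},{"rx":0,"ry":0,"rz":0,"dx":0,"dy":0,"dz":0,"gripper":-1}], "grip_force": 80}}

```text
clock: 19.38
tcp_pos: [0.517, 0.1119, 0.1502]
orientation: [2.18, 2.262, -0.001]
contact_force: [1.4, -5.6, -1.9]
grip_width: 0.0231
gripper_force: 79.1
```

```bash
python3 - <<'E'
from st import *
L=np.array([.4711,.213]);Q=np.array([.4750,.1281]);E=np.array([.517,.1104])
u=(L-Q)/np.linalg.norm(L-Q);n=np.array([u[1],-u[0]])  # u=block y, n=block x
print("yaw",np.arctan2(-u[0],u[1]))
# hole TCP: n-coord = L.n+6+45 ; u-coord = E.u+6+95
H=n*(L@n+.051)+u*(E@u+.101);print("hole TCP",H)
T=np.r_[H,.190]
print(Rm.T@(T-o["tcp_pos"])*1000)
E
```

```text
19.38 [0.517  0.1119 0.1502] F [ 1.35 -5.57 -1.94] tilt [-0.0002 -0.0006] yawY 2.13
yaw 0.045904125673986676
hole TCP [0.52221139 0.2117459 ]
[ 99.52992327   8.90674714 -39.83391766]
```

>>> {"fn": "step_arm", "kwargs": {"moves": [{"rx":0,"ry":0,"rz":0,"dx":-8,"dy":0,"dz":0,"gripper":-1},{"rx":0,"ry":0,"rz":0,"dx":0,"dy":0,"dz":-25,"gripper":-1},{"rx":0,"ry":0,"rz":0,"dx":0,"dy":0,"dz":-20,"gripper":-1},{"rx":0,"ry":0,"rz":0,"dx":27,"dy":3,"dz":0,"gripper":-1},{"rx":0,"ry":0,"rz":0,"dx":27,"dy":3,"dz":0,"gripper":-1},{"rx":0,"ry":0,"rz":0,"dx":27,"dy":3,"dz":0,"gripper":-1},{"rx":0,"ry":0,"rz":0,"dx":26,"dy":0,"dz":0,"gripper":-1},{"rx":0,"ry":0,"rz":0,"dx":0,"dy":0,"dz":0,"gripper":-1},{"rx":0,"ry":0,"rz":0,"dx":0,"dy":0,"dz":0,"gripper":-1}], "grip_force": 80}}

```text
clock: 20.5
tcp_pos: [0.5222, 0.2115, 0.1952]
orientation: [-2.179, -2.263, -0.0]
contact_force: [0.3, -0.1, -2.7]
grip_width: 0.0233
gripper_force: 79.0
```

```bash
python3 - <<'E'
from st import *
print(Rm.T@(np.array([.5222,.2117,.190])-o["tcp_pos"])*1000)
E
```

```text
20.5 [0.5222 0.2115 0.1952] F [ 0.32 -0.1  -2.71] tilt [-0.0002  0.0003] yawY 2.15
[2.13255049e-01 4.94453229e-03 5.17321609e+00]
```

>>> {"fn": "step_arm", "kwargs": {"moves": [{"rx":0,"ry":0,"rz":0,"dx":0.2,"dy":0,"dz":8,"gripper":-1},{"rx":0,"ry":0,"rz":0,"dx":0,"dy":0,"dz":3,"gripper":-1},{"rx":0,"ry":0,"rz":0,"dx":0,"dy":0,"dz":3,"gripper":-1},{"rx":0,"ry":0,"rz":0,"dx":0,"dy":0,"dz":0,"gripper":-1}], "grip_force": 80}}

```text
clock: 21.0
tcp_pos: [0.5222, 0.2116, 0.181]
orientation: [-2.18, -2.262, 0.001]
contact_force: [-0.0, 0.6, -2.4]
grip_width: 0.0231
gripper_force: 79.0
```

>>> {"fn": "step_arm", "kwargs": {"moves": [{"rx":0,"ry":0,"rz":0,"dx":0,"dy":0,"dz":2,"gripper":-1},{"rx":0,"ry":0,"rz":0,"dx":0,"dy":0,"dz":0,"gripper":-1}], "grip_force": 80}}

```text
clock: 21.25
tcp_pos: [0.5223, 0.2118, 0.1792]
orientation: [2.179, 2.263, -0.0]
contact_force: [-0.5, 0.3, -1.8]
grip_width: 0.0229
gripper_force: 79.0
```

>>> {"fn": "step_arm", "kwargs": {"moves": [{"rx":0,"ry":0,"rz":0,"dx":0,"dy":0,"dz":2,"gripper":-1},{"rx":0,"ry":0,"rz":0,"dx":0,"dy":0,"dz":0,"gripper":-1}], "grip_force": 80}}

```text
clock: 21.5
tcp_pos: [0.5222, 0.2118, 0.1772]
orientation: [-2.179, -2.263, 0.0]
contact_force: [0.9, 0.4, -1.7]
grip_width: 0.0233
gripper_force: 79.0
```

>>> {"fn": "step_arm", "kwargs": {"moves": [{"rx":0,"ry":0,"rz":0,"dx":0,"dy":0,"dz":4,"gripper":-1},{"rx":0,"ry":0,"rz":0,"dx":0,"dy":0,"dz":4,"gripper":-1},{"rx":0,"ry":0,"rz":0,"dx":0,"dy":0,"dz":0,"gripper":-1}], "grip_force": 80}}

```text
clock: 21.88
tcp_pos: [0.522, 0.2117, 0.1688]
orientation: [-2.179, -2.262, 0.001]
contact_force: [-0.2, 0.1, -2.2]
grip_width: 0.0229
gripper_force: 79.1
```

>>> {"fn": "step_arm", "kwargs": {"moves": [{"rx":0,"ry":0,"rz":0,"dx":0,"dy":0,"dz":4,"gripper":-1},{"rx":0,"ry":0,"rz":0,"dx":0,"dy":0,"dz":4,"gripper":-1},{"rx":0,"ry":0,"rz":0,"dx":0,"dy":0,"dz":0,"gripper":-1}], "grip_force": 80}}

```text
clock: 22.25
tcp_pos: [0.5221, 0.2117, 0.1608]
orientation: [-2.179, -2.262, 0.001]
contact_force: [0.2, -0.8, -2.1]
grip_width: 0.0234
gripper_force: 79.1
```

>>> {"fn": "step_arm", "kwargs": {"moves": [{"rx":0,"ry":0,"rz":0,"dx":0,"dy":0,"dz":4,"gripper":-1},{"rx":0,"ry":0,"rz":0,"dx":0,"dy":0,"dz":4,"gripper":-1},{"rx":0,"ry":0,"rz":0,"dx":0,"dy":0,"dz":0,"gripper":-1}], "grip_force": 80}}

```text
clock: 22.62
tcp_pos: [0.522, 0.2117, 0.1528]
orientation: [-2.179, -2.262, 0.001]
contact_force: [-0.2, -0.8, -2.6]
grip_width: 0.0233
gripper_force: 79.1
```

Force-free; 20 mm to go.

>>> {"fn": "step_arm", "kwargs": {"moves": [{"rx":0,"ry":0,"rz":0,"dx":0,"dy":0,"dz":4,"gripper":-1},{"rx":0,"ry":0,"rz":0,"dx":0,"dy":0,"dz":4,"gripper":-1},{"rx":0,"ry":0,"rz":0,"dx":0,"dy":0,"dz":0,"gripper":-1}], "grip_force": 80}}

```text
clock: 23.0
tcp_pos: [0.5221, 0.2117, 0.1449]
orientation: [-2.179, -2.263, 0.001]
contact_force: [-0.4, 0.5, -2.4]
grip_width: 0.0232
gripper_force: 79.1
```

>>> {"fn": "step_arm", "kwargs": {"moves": [{"rx":0,"ry":0,"rz":0,"dx":0,"dy":0,"dz":4,"gripper":-1},{"rx":0,"ry":0,"rz":0,"dx":0,"dy":0,"dz":4,"gripper":-1},{"rx":0,"ry":0,"rz":0,"dx":0,"dy":0,"dz":0,"gripper":-1}], "grip_force": 80}}

```text
clock: 23.38
tcp_pos: [0.5221, 0.2117, 0.1369]
orientation: [-2.179, -2.262, 0.001]
contact_force: [-0.0, 0.5, -1.8]
grip_width: 0.0231
gripper_force: 79.1
```

>>> {"fn": "step_arm", "kwargs": {"moves": [{"rx":0,"ry":0,"rz":0,"dx":0,"dy":0,"dz":2,"gripper":-1},{"rx":0,"ry":0,"rz":0,"dx":0,"dy":0,"dz":0,"gripper":-1},{"rx":0,"ry":0,"rz":0,"dx":0,"dy":0,"dz":0,"gripper":-1}], "grip_force": 80}}

```text
clock: 23.75
tcp_pos: [0.5224, 0.2119, 0.1354]
orientation: [2.179, 2.263, 0.0]
contact_force: [-0.4, -0.8, -2.2]
grip_width: 0.0232
gripper_force: 79.1
```

>>> {"fn": "step_arm", "kwargs": {"moves": [{"rx":0,"ry":0,"rz":0,"dx":0,"dy":0,"dz":1.5,"gripper":-1},{"rx":0,"ry":0,"rz":0,"dx":0,"dy":0,"dz":0,"gripper":-1}], "grip_force": 80}}

```text
clock: 24.0
tcp_pos: [0.5222, 0.2118, 0.1337]
orientation: [-2.179, -2.263, 0.0]
contact_force: [-0.1, -0.4, -1.4]
grip_width: 0.0231
gripper_force: 79.1
```

>>> {"fn": "step_arm", "kwargs": {"moves": [{"rx":0,"ry":0,"rz":0,"dx":0,"dy":0,"dz":1,"gripper":-1},{"rx":0,"ry":0,"rz":0,"dx":0,"dy":0,"dz":0,"gripper":-1}], "grip_force": 80}}

```text
clock: 24.25
tcp_pos: [0.5224, 0.2119, 0.1328]
orientation: [2.179, 2.263, 0.0]
contact_force: [0.1, -0.6, -1.8]
grip_width: 0.0233
gripper_force: 79.1
```

>>> {"fn": "step_arm", "kwargs": {"moves": [{"rx":0,"ry":0,"rz":0,"dx":0,"dy":0,"dz":0.7,"gripper":-1},{"rx":0,"ry":0,"rz":0,"dx":0,"dy":0,"dz":0,"gripper":-1}], "grip_force": 80}}

```text
clock: 24.5
tcp_pos: [0.5225, 0.2119, 0.1324]
orientation: [2.179, 2.262, 0.001]
contact_force: [-0.3, -0.2, 0.5]
grip_width: 0.0233
gripper_force: 79.3
```

>>> {"fn": "step_arm", "kwargs": {"moves": [{"rx":0,"ry":0,"rz":0,"dx":0,"dy":0,"dz":0.7,"gripper":-1},{"rx":0,"ry":0,"rz":0,"dx":0,"dy":0,"dz":0,"gripper":-1}], "grip_force": 80}}

```text
clock: 24.75
tcp_pos: [0.5226, 0.2121, 0.1319]
orientation: [2.179, 2.262, 0.001]
contact_force: [-0.8, -1.0, 4.8]
grip_width: 0.0229
gripper_force: 79.8
```

>>> {"fn": "step_arm", "kwargs": {"moves": [{"rx":0,"ry":0,"rz":0,"dx":0,"dy":0,"dz":-0.5,"gripper":-1},{"rx":0,"ry":0,"rz":0,"dx":0,"dy":0,"dz":0,"gripper":-0.3},{"rx":0,"ry":0,"rz":0,"dx":0,"dy":0,"dz":0,"gripper":0},{"rx":0,"ry":0,"rz":0,"dx":0,"dy":0,"dz":0,"gripper":0.4},{"rx":0,"ry":0,"rz":0,"dx":0,"dy":0,"dz":0,"gripper":0.4},{"rx":0,"ry":0,"rz":0,"dx":0,"dy":0,"dz":0,"gripper":0.4}], "grip_force": 20}}

```text
clock: 25.5
tcp_pos: [0.5223, 0.2119, 0.1318]
orientation: [-2.179, -2.263, 0.0]
contact_force: [0.4, 0.4, 0.3]
grip_width: 0.06
gripper_force: 0.0
```

>>> {"fn": "step_arm", "kwargs": {"moves": [{"rx":0,"ry":0,"rz":0,"dx":0,"dy":0,"dz":-15,"gripper":0.4},{"rx":0,"ry":0,"rz":0,"dx":0,"dy":0,"dz":-30,"gripper":0.4},{"rx":0,"ry":0,"rz":0,"dx":0,"dy":0,"dz":-40,"gripper":0.4},{"rx":0,"ry":0,"rz":0,"dx":0,"dy":0,"dz":-40,"gripper":0.4},{"rx":0,"ry":0,"rz":0,"dx":0,"dy":0,"dz":0,"gripper":0.4},{"rx":0,"ry":0,"rz":0,"dx":0,"dy":0,"dz":0,"gripper":0.4}], "grip_force": 20}}

```text
clock: 26.25
tcp_pos: [0.5221, 0.2116, 0.2572]
orientation: [2.179, 2.262, 0.0]
contact_force: [0.6, -0.2, -0.0]
grip_width: 0.0599
gripper_force: 0.0
```

```bash
python3 - <<'E'
from st import *
w=r.grab_frame("wrist");s=r.grab_frame("scene")
cv2.imwrite("pics/w6.png",np.hstack([w[50:420,100:500],cv2.resize(s[110:240,200:330],(370,370),interpolation=cv2.INTER_CUBIC)]))
E
```

```text
26.25 [0.5221 0.2116 0.2572] F [ 0.59 -0.21 -0.03] tilt [ 0.0004 -0.0003] yawY 2.14
```

View pics/w6.png

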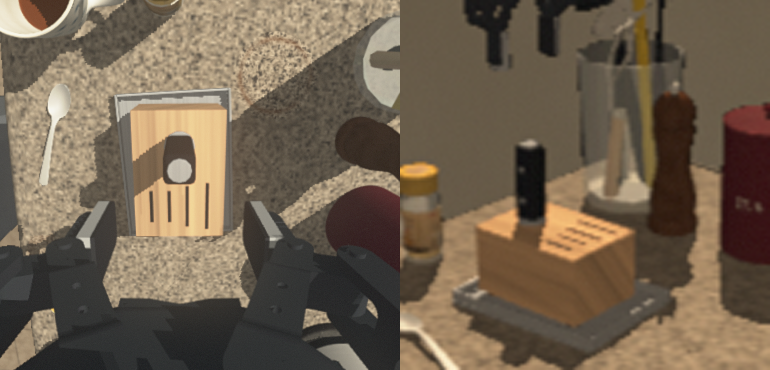

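The steel stands upright in the block with its guard on the top (scene crop 530,185), and the gripper is clear above it. Handing in.

```bash
python3 -c "
from bench import r
print(r.hand_in())"
```

```text
the job is handed in; nothing more can be done
None
```

The job is handed in, with no verdict returned: the steel touched the block's front left, front right and right-hand end at about 3 to 6 N each, and now stands upright in the hole, guard on the block's top and let go, with the gripper clear, at about 26 s.

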